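# Stack the two tiers on a sample stand

## Robot

A 6-joint arm with a two-finger parallel gripper is mounted at the origin on a cart in front of the work surface, level with it; the furniture and walls round the work are solid. World frame = base frame: x ahead of the robot, y to its left, z up, the work surface at z = 0. Lengths are in m, angles in rad, forces in N, time in s.
With the tool pointing down it reaches from about 0.225 to 0.875 m from the base axis. Payload 3.4 kg.
Tool frame: the origin (TCP) lies at the very end of the fingers, on their centre line; the grasp point (between the pads) lies 19 mm behind it; z points along the fingers, y is the line along which they close (so a half turn about z gives the same grasp; the last joint's range is limited). The gripper opens to 85 mm and grips with 20 to 120 N. Pads are 22 mm wide; open, the fingers measure 114 mm over their backs; the gripper's body (76 mm by 85 mm) begins 54 mm behind the grasp point. The pads swing forward as they close: fully open they stand 13 mm farther back than shut.
Start: joints at [1.101, 0.276, 1.505, -0, 1.361, -0.121], TCP at [0.197, 0.54, 0.231] pointing down, gripper open.
Joint ranges: [-2.89, 2.89], [-0.75, 2.08], [0.22, 2.7], [-1.18, 4.32], [0.11, 2.71], [-2.7, 2.7]. Speed limits (rad/s): [2.57, 2.57, 3.14, 3.14, 3.14, 3.14].

## Interface

Orientations are given as a unit quaternion [w, x, y, z].
In Python, from rig import get_state, optics, sign_off gives the robot as it stands.
- The arm moves only by the tool send_rows, never from a script. Its argument "increments" is a list of rows, each an object with "gripper": the gripper's target within -1 to 1 (shut at 1, half-way at 0, fully open at -1); "linear": the shift along the world's x, y, z in m, a list of three; "delta_rot": the turn, a rotation vector about the world's x, y, z in rad, a list of three. In form: [{"gripper": gripper, "linear": [dx, dy, dz], "delta_rot": [rx, ry, rz]}, ...]. A call has 1 to 8 rows; each row is the pose to reach, as a shift and turn from the pose commanded when the call began; what a row does not reach only later rows make up. A row lasts 1/10 s, in which the tool goes at most 50 mm and 8.59 degrees, less where a joint would pass 70% of its speed; a pose out of reach is approached as far as the arm can. A call with a gripper value outside its range is refused whole. The fingers move at their own pace and stop on an object; "newtons" is the grip in N (left out, the last holds). Time passes only in rows, so rows that repeat a pose let the fingers close. It gives the time, the measured TCP pose, the force, the opening and the grip force at its end, in the units of the state.
- get_state(): the state, without advancing time (a new reading comes with each control period).
- optics.get_image(name): name is "side" or "top"; returns a dict with "pixels" (384x512x3 uint8, blue, green, red), "K" (3x3 intrinsics, pixels), "rvec" (rotation vector, rad) and "tvec" (3), from world to camera coordinates, as OpenCV has them. Camera axes: x right, y down, z forward; pixel columns grow to the right and rows downward; lengths in m; the calibration is good to about 2 mm. A picture is of the moment at which its call begins. There is no depth.
- sign_off(): hands the job in; it is judged then, once.
The state is a dict: "clock": time; "qpos": joint angles; "qd": joint speeds; "effort": joint torques, N m; "position": TCP position; "ee_rot": TCP orientation; "contact_force": force on the tool from outside, world axes, zero at the start; "moment": the same for the moment, N m; "width": finger opening in m; "gripper_force": force on a finger pad.
Only numpy, scipy, OpenCV 4.12 (cv2) and the standard library are available. Lean on these libraries where they do the work, as an engineer would, in place of code of your own. Each camera call takes 0.05 s, during which the arm holds its last target. There are 200 camera calls.

## Task

Put the sample stand together: fit the deep empty tray over the four posts first and lower it fully down onto the lower shoulders, then fit the shallow tray, with its two stone samples still lying in it, over the same posts so that it sits level and fully down on the upper shoulders. Lower the trays rather than letting them drop, let go of both, and leave the jars and the tape roll standing nearby undisturbed.

Things in the scene. Friction and masses are not known exactly. Their poses are not given: they have to be found in the camera images.
- stand: Fixed stand: plywood board 210 (x) x 160 (y) mm with four stepped round steel posts at x +-78, y +-53 mm. Post: 28 mm diameter up to 60 mm above the bench (lower shoulder), 18 mm up to 136 mm (upper shoulder, edge bevelled), 10 mm up to 152 mm, then tapering to a tip at 160 mm. Origin: centre of the underside, on the bench; z up. Half a turn about z looks the same.
- deep_tray: Loose empty plywood tray, about 0.35 kg, 202 (x) x 152 (y) mm, rim 34 mm high, floor 8 mm thick; 23 mm holes at x +-78, y +-53 mm, which pass the upper shoulders: its underside comes to rest on the lower ones. Handle in the middle (see its point). Origin: centre of the underside. Half a turn about z looks the same.
- shallow_tray: Loose plywood tray like the deep one, same size, hole pattern, floor and handle, but rim only 18 mm high and holes only 15 mm: its underside rests on the upper shoulders, 8 mm clear of the handle of the deep tray below. Two stones lie in it, about 62 mm either side of the handle. Origin: centre of the underside. Half a turn about z looks the same.
- deep_tray_grip (a point): Middle of the deep tray's carrying handle, 56 mm above the tray's underside: an upright flat bar 80 mm long along the tray's y, 14 mm thick along x, from 44 to 68 mm above the underside, on two 14 mm square legs at y = +-33 mm. Grasp here from above, fingers closing along the tray's x. Same axes as the tray.
- shallow_tray_grip (a point): Middle of the shallow tray's carrying handle, 56 mm above the tray's underside: an upright flat bar 80 mm long along the tray's y, 14 mm thick along x, from 44 to 68 mm above the underside, on two 14 mm square legs at y = +-33 mm. Grasp here from above, fingers closing along the tray's x. Same axes as the tray.
- stone_a: Loose rough stone sample, 40 x 55 x 22 mm, 0.11 kg, lying in the shallow tray on its -x side. Origin: centre of its underside.
- stone_b: Loose rough stone sample, 37 x 51 x 22 mm, 0.08 kg, lying in the shallow tray on its +x side. Origin: centre of its underside.
- jar_dark: Bystander: dark grey jar with black screw lid, 60 mm across, 90 mm high. Origin: centre of its underside.
- bench_jar: Bystander: clear jar with red lid, 62 mm across, 86 mm high. Origin: centre of its underside.
- grey_tape: Bystander: grey roll of tape lying flat, 100 mm across, 48 mm high. Origin: centre of its underside.
Mind the look-alikes: they are no part of the job. Leave any purple look-alike of the stone_b alone. Leave any black look-alike of the stone_a alone.

How it is judged:
On the way, in this order (a step that is already met when the one before it is completed fails the run):
1. the deep tray sits on the four lower shoulders (z of deep_tray in the frame of stand between 0.056 and 0.064 m and horizontal distance between deep_tray and stand below 0.007 m and angle between deep_tray's own z axis and vertical below 0.04 rad and angle between the x axis of deep_tray and the x axis of stand, either way round below 0.08 rad), for 0.2 s.
2. the shallow tray sits on the four upper shoulders above it (all of step 1 and z of shallow_tray in the frame of stand between 0.132 and 0.14 m and horizontal distance between shallow_tray and stand below 0.007 m and angle between shallow_tray's own z axis and vertical below 0.04 rad and angle between the x axis of shallow_tray and the x axis of stand, either way round below 0.08 rad), for 0.2 s.
At the end, for the whole second after the job is handed in: Undersides 60 mm (deep tray, lower shoulders) and 136 mm (shallow tray, upper shoulders) above the bench, each within 4 mm; both centred on the stand within 7 mm, level within 0.04 rad, square within 0.08 rad; both stones inside the shallow tray; all at rest (all of step 2 and x of stone_a in the frame of shallow_tray between -0.095 and 0.095 m and y of stone_a in the frame of shallow_tray between -0.07 and 0.07 m and z of stone_a in the frame of shallow_tray between 0.003 and 0.034 m and x of stone_b in the frame of shallow_tray between -0.095 and 0.095 m and y of stone_b in the frame of shallow_tray between -0.07 and 0.07 m and z of stone_b in the frame of shallow_tray between 0.003 and 0.034 m and linear speed of each of deep_tray, shallow_tray, stone_a, stone_b below 0.02 m/s); the robot touches nothing.
It fails at once if a tray dropped on the stand (falling faster than 0.6 m/s over it, within 60 mm of its seat) ((horizontal distance between deep_tray and stand below 0.03 m and z of deep_tray in the frame of stand below 0.12 m and linear speed of deep_tray above 0.6 m/s) or (horizontal distance between shallow_tray and stand below 0.03 m and z of shallow_tray in the frame of stand below 0.196 m and linear speed of shallow_tray above 0.6 m/s)).
It fails at once if a bystander (jar or tape roll) moved by more than 30 mm or tipped (distance of any of jar_dark, bench_jar, grey_tape from where it was at the start of the episode above 0.03 m or angle between any of jar_dark, bench_jar, grey_tape's own z axis and vertical above 0.3 rad).
It also fails if it takes over 59 s, if anything falls off the work surface, if the arm or the gripper's body presses on something with over 40 N, if the wrist force passes 120 N, or if a joint passes its speed limit or range.

## Working session

There is one attempt and no reset: what is moved stays moved. The work goes in short steps, Python scripts to look and compute and a tool call to move; the robot and the scene stay as the last step left them, time stands still between calls to the robot, and variables do not carry over. Pictures are saved under pics/ and viewed, at most 10 in all, crops included, and the job is handed in when it is done.

Besides the shell and the picture viewer there is one more tool, called after "Emit:" by a JSON object that holds its "op" and its "data", one argument or row to a line. send_rows: Moves the arm, as the interface text tells. Its arguments: {"type":"object","properties":{"increments":{"type":"array"},"newtons":{"type":"number"}},"required":["increments"]}

```bash
mkdir -p pics; cat > h.py <<'E'
import numpy as np,cv2
from rig import get_state,optics
def cam(n):
    d=optics.get_image(n);R=cv2.Rodrigues(np.array(d["rvec"],float))[0];return d["pixels"],np.array(d["K"]),R,np.array(d["tvec"],float).ravel()
def ray(K,R,t,uv,z):
    d=R.T@np.linalg.solve(K,[uv[0],uv[1],1.]);c=-R.T@t
    return c+d*(z-c[2])/d[2]
def proj(K,R,t,p):
    q=K@(R@np.array(p,float)+t);return q[:2]/q[2]
E
python3 - <<'E'
from h import *
for n in("top","side"):
    I,K,R,t=cam(n);cv2.imwrite(f"pics/{n}0.png",I);print(n,-R.T@t,R[2])
E
```

```text
top [0.28289498 0.11934507 1.42471657] [ 0.19541099 -0.00648808 -0.98069998]
side [0.62461457 1.16680847 0.68584826] [-0.0570094  -0.85064599 -0.52263881]
```

View pics/top0.png

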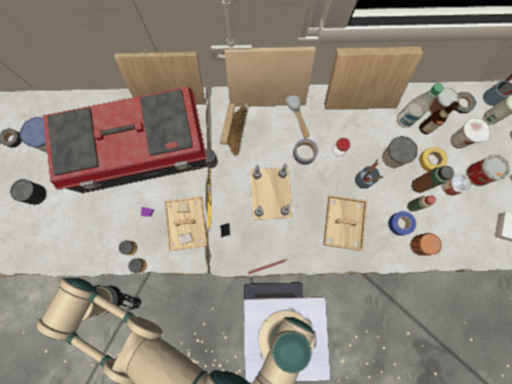

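View pics/side0.png

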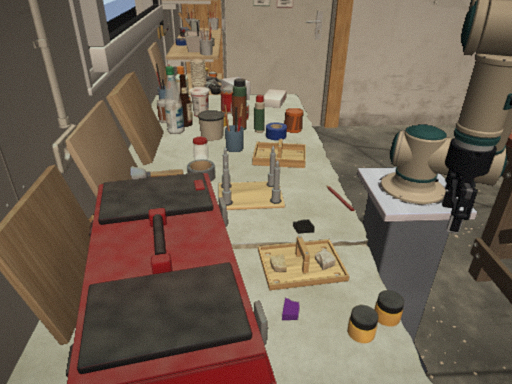

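Top view: the stand is at (271,192). The tray with stones (shallow) is at (186,224) and the empty (deep) tray at (345,222).

Look-alikes: for the trays, only the stand board (271,192), ruled out by its posts. For the stones, the black block (225,230) and the purple block (147,212), both lying on the bench outside the trays. The grey stones at (185,207) and (185,238) are in the shallow tray, so they're the real ones. I'll check this in a close crop.

```bash
python3 - <<'E'
from h import *
I,K,R,t=cam("top")
a=cv2.resize(I[160:255,155:235],None,fx=5,fy=5,interpolation=2);b=cv2.resize(I[160:255,240:300],None,fx=5,fy=5,interpolation=2)
c=cv2.resize(I[160:255,315:375],None,fx=5,fy=5,interpolation=2)
cv2.imwrite("pics/c1.png",np.hstack([a[:, :300+100],b])[:, :800]);cv2.imwrite("pics/c2.png",np.hstack([b,c]))
h=cv2.cvtColor(I,cv2.COLOR_BGR2HSV)
for p in[(200,240),(260,180),(335,240),(240,210)]:print(h[p[1],p[0]])
S,*_=cam("side")
cv2.imwrite("pics/c3.png",cv2.resize(S[135:295,205:365],None,fx=3.7,fy=3.7,interpolation=2))
m=((h[...,1]>70)&(h[...,0]>10)&(h[...,0]<25)&(h[...,2]>150)).astype(np.uint8)
m=cv2.morphologyEx(m,cv2.MORPH_OPEN,np.ones((3,3)))
for q in cv2.findContours(m,0,2)[0]:
    if cv2.contourArea(q)>500 : print(cv2.minAreaRect(q))
E
```

```text
[ 20  20 189]
[ 19  80 224]
[ 19  77 220]
[ 23  16 197]
((185.29266357421875, 223.13412475585938), (49.583763122558594, 37.878013610839844), 83.6598129272461)
((344.11090087890625, 222.30715942382812), (36.279205322265625, 50.35857391357422), 6.709836959838867)
((270.5, 193.0), (48.0, 37.0), 90.0)
((270.27056884765625, 67.4114761352539), (35.3058967590332, 89.08871459960938), 87.1375961303711)
((377.4817810058594, 63.6634407043457), (33.07914352416992, 87.6531982421875), 88.75463104248047)
```

View pics/c1.png

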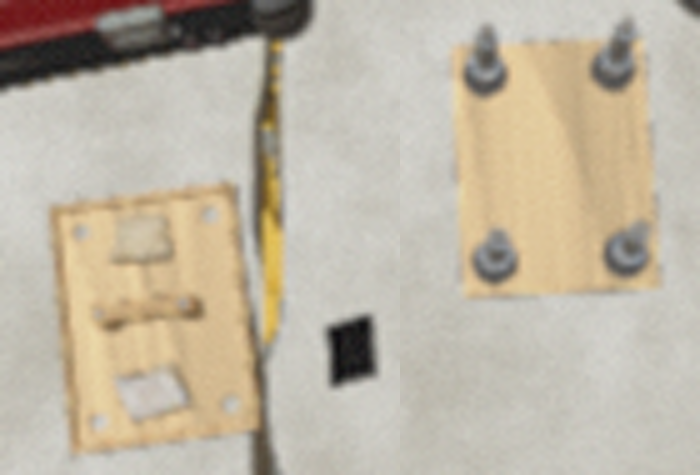

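View pics/c2.png

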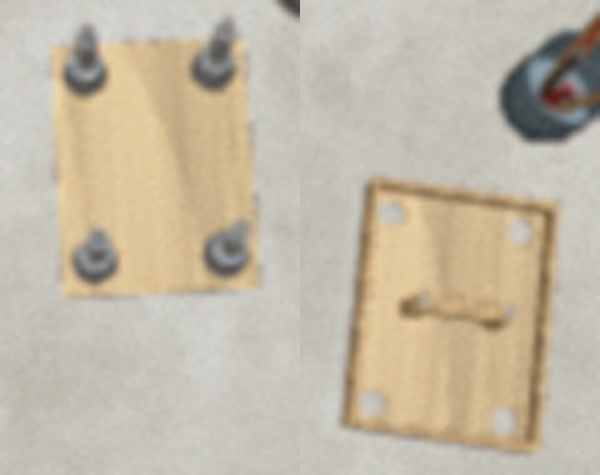

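View pics/c3.png

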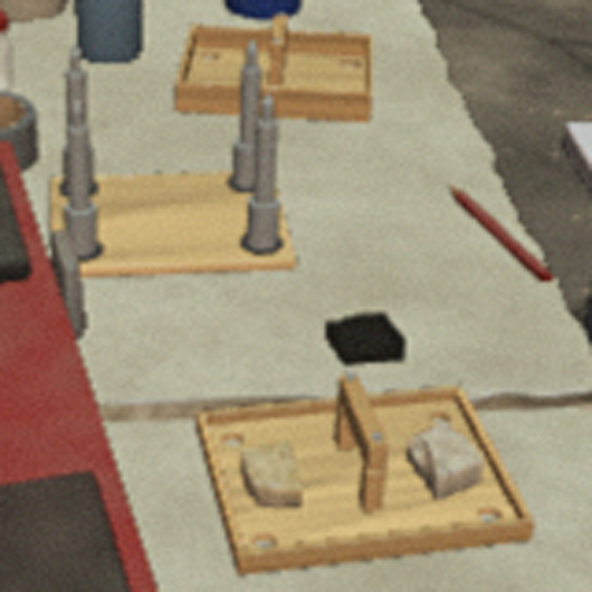

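The crop confirms it. The left tray has a low rim and holds both grey stones (c1: (140,240) and (150,390)), so it is the shallow one. The right tray is empty with a high rim, so it is the deep one. The black block in c1 at (350,350) lies loose on the bench.

Next I'll turn holes, handles and post tips into poses.

```bash
cat >> h.py <<'E'
PAT=np.array([[78,53],[78,-53],[-78,53],[-78,-53]])/1e3   # image order TL,TR,BL,BR in top view
def fit(P):
    P=np.array(P)[:,:2];z=(P-P.mean(0))@[1,1j];w=PAT@[1,1j]
    s=(np.conj(w)*z).sum()/(abs(w)**2).sum()
    return P.mean(0).round(4),round(float(np.angle(s)),4),round(abs(s),3),abs(z-w*s/abs(s)).round(4)
E
python3 - <<'E'
from h import *
I,K,R,t=cam("top")
f=lambda uv,ox,oy=160:(ox+(uv[0]+.5)/5-.5,oy+(uv[1]+.5)/5-.5)
print("shal",fit([ray(K,R,t,f(p,155),.006) for p in[(80,232),(211,214),(98,423),(231,405)]]))
print("deep",fit([ray(K,R,t,f((p[0]-300,p[1]),315),.006) for p in[(391,212),(520,232),(372,403),(503,420)]]))
print("tips",fit([ray(K,R,t,f(p,240),.158) for p in[(86,30),(226,22),(97,235),(240,232)]]))
print("base",fit([ray(K,R,t,f(p,240),.06) for p in[(85,64),(214,60),(96,253),(228,247)]]))
for n,ends,ox in[("sh",[(100,312),(200,300)],155),("dp",[(105,300),(208,312)],315)]:
    a,b=[ray(K,R,t,f(p,ox),.068) for p in ends];print(n,(a+b)/2)
Is,K,R,t=cam("side");g=lambda uv:(205+(uv[0]+.5)/3.7-.5,135+(uv[1]+.5)/3.7-.5)
T=[ray(K,R,t,g(p),.158) for p in[(74,53),(251,46),(267,99)]];print("side tips BL,BR,FR",T)
print("shal side",fit([ray(K,R,t,g(p),.006) for p in[(265,542),(232,441),(489,516),(441,420)]]))
E
```

```text
shal (array([0.4525, 0.3867]), 0.113, np.float64(1.008), array([0.0009, 0.0011, 0.0007, 0.0008]))
deep (array([ 0.4391, -0.2557]), -0.1671, np.float64(1.0), array([0.0007, 0.0007, 0.0008, 0.0008]))
tips (array([0.5673, 0.0403]), 0.0225, np.float64(1.004), array([0.0003, 0.0016, 0.001 , 0.0021]))
base (array([0.5679, 0.0401]), 0.0269, np.float64(0.98), array([0.001 , 0.0029, 0.0022, 0.0014]))
sh [0.45409979 0.3790051  0.068     ]
dp [ 0.4396497  -0.24755197  0.068     ]
side tips BL,BR,FR [array([ 0.64939835, -0.00092288,  0.158     ]), array([ 0.49492914, -0.0099047 ,  0.158     ]), array([0.49190841, 0.09517205, 0.158     ])]
shal side (array([0.4534, 0.3869]), 0.1118, np.float64(1.001), array([0.0004, 0.0009, 0.0004, 0.0008]))
```

```bash
python3 - <<'E'
from h import *
for n,boxes in(("side",[(218,145,234,160),(264,144,282,160),(268,158,286,175)]),("top",[(252,160,264,176),(278,160,294,176),(254,202,266,215),(280,202,296,215)])):
    I,K,R,t=cam(n);v=I.max(2)
    for x0,y0,x1,y1 in boxes:
        print(n,x0,y0);print(v[y0:y1,x0:x1])
E
```

```text
side 218 145
[[174 172 172 181 178 172 183 156  66  67  78  84  82  88  88  89]
 [172 174 176 171 174 170 173 152  66  68  75  82  83  87  91  89]
 [171 173 171 170 174 169 154 141  66  66  77  77  85  89  87  89]
 [173 175 173 174 175 164 145 149 115  68  73  74  79  85  87  92]
 [177 177 177 177 172 167 143 156 127  59  66  71  83  87  87  86]
 [176 172 173 172 179 160 132 129 105  75  69  71  71  80  76  77]
 [180 175 177 176 176 155 117 121 130 151 135  80  78  78  90  81]
 [173 180 179 175 174 155 114 118 148 175 177 158 160 157 158 165]
 [171 177 174 179 174 145 115 121 128 171 174 171 179 180 180 181]
 [173 176 178 171 159 135 126 132 131 141 153 181 176 180 173 176]
 [178 180 176 171 138 123 137 134 136 120 138 180 177 176 176 175]
 [178 177 176 174 151 110 126 129 120 116 139 175 177 177 172 173]
 [173 180 180 182 161 105 122 125 118 118 140 180 178 174 177 178]
 [176 178 174 171 151 104 121 122 117 110 143 181 180 176 174 172]
 [176 174 178 178 156 103 118 124 119 117 143 175 180 174 179 169]]
side 264 144
[[149 152 145 148 147 148 144 150 147 144 144 142 146 138 155 185 17
[... 5195 characters left out ...]
 180 196 196 196 198 195 193]
 [200 200 199 189 182 180 162 146 148 160 182 195 197 195 197 189]
 [199 194 185 159 150 146 143 139 146 164 190 202 201 199 195 194]
 [196 173 145 131 130 126 131 133 144 171 201 204 203 199 200 193]
 [188 142 124 145 124 105 114 120 137 175 208 211 206 201 202 199]
 [179 117 128 150 127 102 101 100 127 175 206 214 204 205 204 196]
 [171 106 123 157 140 114 103 112 131 156 196 213 208 200 201 200]
 [169 105 108 140 149 141 139 142 137 142 188 206 202 201 203 198]
 [184 117  90 113 134 148 147 139 117 154 196 202 194 201 203 197]
 [199 149 103  93  93  99  95 100 134 178 198 194 186 200 207 200]
 [210 180 142 115  92  93 103 133 175 206 205 193 188 201 206 204]]
```

```bash
python3 - <<'E'
from h import *
from scipy.optimize import least_squares
C={n:cam(n)[1:] for n in("top","side")}
M=[("top",i,.158,u,v) for i,(u,v) in enumerate([(257.1,164.8),(285.2,163.3),(259.1,205.6),(287.8,204.4)])]
M+=[("top",i,.06,u,None) for i,u in enumerate([256.6,282.3,258.9,284.8])]
M+=[("side",1,.158,224.6,148),("side",3,.158,272.3,147),("side",2,.158,276.8,161.8)]
def pt(p,i,z):
    c,s=np.cos(p[2]),np.sin(p[2]);return [*(p[:2]+np.array([[c,-s],[s,c]])@PAT[i]),z]
def res(p,sel=M):
    o=[]
    for n,i,z,u,v in sel:
        q=proj(*C[n],pt(p,i,z));o.append(q[0]-u)
        if v is not None:o.append(q[1]-v)
    return np.array(o)
for sel in(M,M[:8],M[8:]):
    r=least_squares(lambda p:res(p,sel),[.567,.04,.02],loss="soft_l1",f_scale=.5);print(r.x.round(4),res(r.x,sel).round(1))
s=get_state();print(s["position"],s["ee_rot"],s["width"])
E
```

```text
[0.5711 0.04   0.0234] [-0.3 -0.1 -0.2  0.1 -0.3  0.1 -0.1  0.  -0.1  0.5 -0.5  0.5 -0.2 -0.4
  0.2 -0.6 -0.1 -1. ]
[0.5712 0.0396 0.0247] [-0.3 -0.2 -0.1  0.1 -0.1  0.1  0.1 -0.  -0.1  0.6 -0.4  0.6]
[0.5713 0.0445 0.0185] [-0.2  0.2  0.4  0.1 -0.1 -0.3]
[0.19652719 0.54039249 0.23130869] [-4.76024683e-07  1.73532345e-01  9.84828170e-01  3.19854389e-05] 0.08566995002800282
```

Emit:
{"op": "send_rows", "data": {
  "increments": [
    {"gripper":-1,"linear":[0.12,-0.4,0],"delta_rot":[0,0,-0.7]},
    {"gripper":-1,"linear":[0.12,-0.4,0],"delta_rot":[0,0,-0.7]},
    {"gripper":-1,"linear":[0.12,-0.4,0],"delta_rot":[0,0,-0.7]},
    {"gripper":-1,"linear":[0.12,-0.4,0],"delta_rot":[0,0,-0.7]},
    {"gripper":-1,"linear":[0.12,-0.4,0],"delta_rot":[0,0,-0.7]},
    {"gripper":-1,"linear":[0.12,-0.4,0],"delta_rot":[0,0,-0.7]},
    {"gripper":-1,"linear":[0.12,-0.4,0],"delta_rot":[0,0,-0.7]},
    {"gripper":-1,"linear":[0.12,-0.4,0],"delta_rot":[0,0,-0.7]}
  ]
}}

```text
clock: 1.3
position: [0.3116, 0.1555, 0.2317]
ee_rot: [0.001, 0.5, 0.866, 0.001]
contact_force: [1.5, 0.1, 0.4]
width: 0.0859
gripper_force: 0.0
```

Emit:
{"op": "send_rows", "data": {
  "increments": [
    {"gripper":-1,"linear":[0.1226,-0.396,-0.05],"delta_rot":[0,0,-0.689]},
    {"gripper":-1,"linear":[0.1226,-0.396,-0.05],"delta_rot":[0,0,-0.689]},
    {"gripper":-1,"linear":[0.1226,-0.396,-0.05],"delta_rot":[0,0,-0.689]},
    {"gripper":-1,"linear":[0.1226,-0.396,-0.05],"delta_rot":[0,0,-0.689]},
    {"gripper":-1,"linear":[0.1226,-0.396,-0.05],"delta_rot":[0,0,-0.689]},
    {"gripper":-1,"linear":[0.1226,-0.396,-0.05],"delta_rot":[0,0,-0.689]},
    {"gripper":-1,"linear":[0.1226,-0.396,-0.05],"delta_rot":[0,0,-0.689]},
    {"gripper":-1,"linear":[0.1226,-0.396,-0.05],"delta_rot":[0,0,-0.689]}
  ]
}}

```text
clock: 2.1
position: [0.4292, -0.2244, 0.1834]
ee_rot: [0.0, 0.764, 0.645, 0.0]
contact_force: [1.2, 0.5, 0.6]
width: 0.0855
gripper_force: 0.0
```

Emit:
{"op": "send_rows", "data": {
  "increments": [
    {"gripper":-1,"linear":[0,0,0],"delta_rot":[0,0,0]},
    {"gripper":-1,"linear":[0,0,0],"delta_rot":[0,0,0]}
  ]
}}

```text
clock: 2.3
position: [0.4287, -0.2228, 0.1829]
ee_rot: [-0.001, 0.764, 0.645, -0.0]
contact_force: [-0.1, 1.0, 0.3]
width: 0.0853
gripper_force: 0.0
```

Emit:
{"op": "send_rows", "data": {
  "increments": [
    {"gripper":-1,"linear":[0.0104,-0.033,-0.02],"delta_rot":[0,0,0]},
    {"gripper":-1,"linear":[0.0104,-0.033,-0.05],"delta_rot":[0,0,0]},
    {"gripper":-1,"linear":[0.0104,-0.033,-0.09],"delta_rot":[0,0,0]},
    {"gripper":-1,"linear":[0.0104,-0.033,-0.12],"delta_rot":[0,0,0]},
    {"gripper":-1,"linear":[0.0104,-0.033,-0.145],"delta_rot":[0,0,0]},
    {"gripper":-1,"linear":[0.0104,-0.033,-0.145],"delta_rot":[0,0,0]},
    {"gripper":-1,"linear":[0.0104,-0.033,-0.145],"delta_rot":[0,0,0]}
  ]
}}

```text
clock: 3.0
position: [0.4394, -0.254, 0.0391]
ee_rot: [-0.0, 0.763, 0.646, 0.0]
contact_force: [0.7, 0.7, 0.2]
width: 0.0851
gripper_force: 0.0
```

Emit:
{"op": "send_rows", "data": {
  "newtons": 60,
  "increments": [
    {"gripper":1,"linear":[0,0,0],"delta_rot":[0,0,0]},
    {"gripper":1,"linear":[0,0,0],"delta_rot":[0,0,0]},
    {"gripper":1,"linear":[0,0,0],"delta_rot":[0,0,0]},
    {"gripper":1,"linear":[0,0,0],"delta_rot":[0,0,0]},
    {"gripper":1,"linear":[0,0,0],"delta_rot":[0,0,0]},
    {"gripper":1,"linear":[0,0,0],"delta_rot":[0,0,0]},
    {"gripper":1,"linear":[0,0,0],"delta_rot":[0,0,0]},
    {"gripper":1,"linear":[0,0,0],"delta_rot":[0,0,0]}
  ]
}}

```text
clock: 3.8
position: [0.4393, -0.2553, 0.039]
ee_rot: [0.0, 0.764, 0.646, -0.0]
contact_force: [-0.3, -0.0, 5.7]
width: 0.0131
gripper_force: 60.5
```

Emit:
{"op": "send_rows", "data": {
  "increments": [
    {"gripper":1,"linear":[0,0,0.015],"delta_rot":[0,0,0]},
    {"gripper":1,"linear":[0,0,0.04],"delta_rot":[0,0,0]},
    {"gripper":1,"linear":[0,0,0.075],"delta_rot":[0,0,0]},
    {"gripper":1,"linear":[0,0,0.11],"delta_rot":[0,0,0]},
    {"gripper":1,"linear":[0,0,0.145],"delta_rot":[0,0,0]},
    {"gripper":1,"linear":[0,0,0.17],"delta_rot":[0,0,0]},
    {"gripper":1,"linear":[0,0,0.185],"delta_rot":[0,0,0]},
    {"gripper":1,"linear":[0,0,0.185],"delta_rot":[0,0,0]}
  ]
}}

```text
clock: 4.6
position: [0.4401, -0.2557, 0.2249]
ee_rot: [0.002, 0.764, 0.646, 0.0]
contact_force: [0.0, 0.8, -3.9]
width: 0.013
gripper_force: 59.2
```

Emit:
{"op": "send_rows", "data": {
  "increments": [
    {"gripper":1,"linear":[0.01,0.023,0.005],"delta_rot":[0,0,0.01]},
    {"gripper":1,"linear":[0.026,0.059,0.005],"delta_rot":[0,0,0.03]},
    {"gripper":1,"linear":[0.045,0.101,0.005],"delta_rot":[0,0,0.06]},
    {"gripper":1,"linear":[0.064,0.143,0.005],"delta_rot":[0,0,0.09]},
    {"gripper":1,"linear":[0.083,0.186,0.005],"delta_rot":[0,0,0.12]},
    {"gripper":1,"linear":[0.102,0.229,0.005],"delta_rot":[0,0,0.15]},
    {"gripper":1,"linear":[0.12,0.27,0.005],"delta_rot":[0,0,0.18]},
    {"gripper":1,"linear":[0.132,0.297,0.005],"delta_rot":[0,0,0.19]}
  ]
}}

```text
clock: 5.4
position: [0.5711, 0.0452, 0.2259]
ee_rot: [-0.002, 0.698, 0.716, -0.001]
contact_force: [1.1, -0.7, -4.0]
width: 0.0134
gripper_force: 59.2
```

Emit:
{"op": "send_rows", "data": {
  "increments": [
    {"gripper":1,"linear":[0,0,0],"delta_rot":[0,0,0]},
    {"gripper":1,"linear":[0,0,0],"delta_rot":[0,0,0]},
    {"gripper":1,"linear":[0,0,0],"delta_rot":[0,0,0]}
  ]
}}

```text
clock: 5.7
position: [0.5703, 0.0412, 0.227]
ee_rot: [-0.001, 0.699, 0.715, -0.001]
contact_force: [-0.3, -0.0, -3.9]
width: 0.0133
gripper_force: 59.3
```

```bash
python3 - <<'E'
from h import *
I,K,R,t=cam("top");S,*_=cam("side")
a=cv2.resize(I[150:225,225:315],None,fx=5,fy=5,interpolation=2)
b=cv2.resize(S[100:215,200:305],None,fx=3.8,fy=3.8,interpolation=2)
H=max(len(a),len(b));a=cv2.copyMakeBorder(a,0,H-len(a),0,0,0);b=cv2.copyMakeBorder(b,0,H-len(b),0,0,0)
o=np.hstack([a,b]);print(o.shape);cv2.imwrite("pics/d1.png",o[:,:])
E
```

```text
(437, 849, 3)
```

```bash
python3 -c "
import cv2;a=cv2.imread('pics/d1.png');print(a.shape);cv2.imwrite('pics/d1b.png',cv2.resize(a,(800,int(a.shape[0]*800/a.shape[1]))))"
```

```text
(437, 849, 3)
```

View pics/d1b.png

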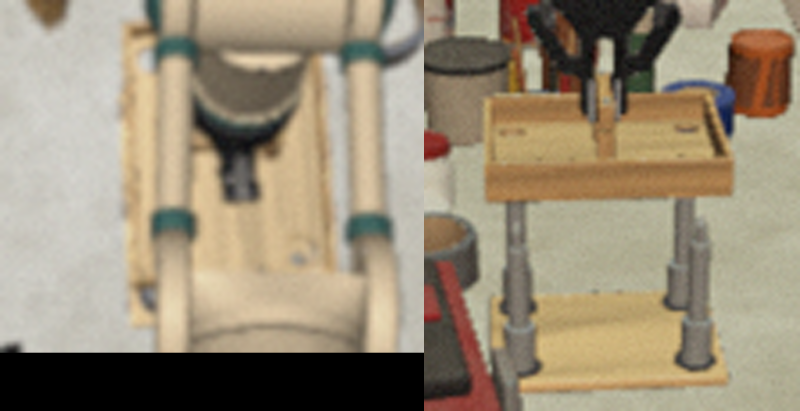

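Side view: the tray hangs level above the posts (front lower edge from (485,198) to (732,197)). The front posts are at (518,340) and (697,340). Now I'll measure the offset from the tray's front face edges.

```bash
cat > chk.py <<'E'
from h import *
import sys
z,rim=float(sys.argv[1]),float(sys.argv[2])   # expected underside z
I,K,R,t=cam("side");h=cv2.cvtColor(I,cv2.COLOR_BGR2HSV).astype(int)
c,s=np.cos(.023),np.sin(.023);P=lambda a,b,zz:proj(K,R,t,[.571+c*a-s*b,.041+s*a+c*b,zz])
# front face corners: image left = +x
e={k:P(*k) for k in[(.101,.076,z),(-.101,.076,z),(.101,.076,z+rim),(-.101,.076,z+rim)]}
for k,v in e.items():print(k,v.round(1))
w=((h[...,1]>70)&(h[...,0]>8)&(h[...,0]<25)).astype(int)
sat=h[...,1]
L,Rr=e[(.101,.076,z)],e[(-.101,.076,z)]
for f in(.15,.3,.5,.7,.85):
    m=L+(Rr-L)*f;u=int(round(m[0]));col=sat[int(m[1])-8:int(m[1])+9,u];print("bottom u",u,"pred v %.1f"%(m[1]),int(m[1])-8,col)
for k in e:
    if k[2]==z:
        v=int(e[k][1]-(4 if rim>.02 else 2.5));u=int(e[k][0]);print("side",k,"row",v,"from",u-7,sat[v,u-7:u+8])
E
python3 chk.py .188 .034
```

```text
(0.101, 0.076, 0.188) [216.8 156.8]
(-0.101, 0.076, 0.188) [285.9 155. ]
(0.101, 0.076, 0.222) [216.3 146. ]
(-0.101, 0.076, 0.222) [286.5 144.3]
bottom u 227 pred v 156.5 148 [139 141 131 138 137 132 144 139  79  31  37  34  48  36  40  36  38]
bottom u 238 pred v 156.3 148 [134 135 136 134 137 140 142 123  55  41  43  40  44  43  39  39  41]
bottom u 251 pred v 155.9 147 [138 132 140 135 137 132 134 136  97  52  38  41  42  43  38  41  42]
bottom u 265 pred v 155.5 147 [138 136 136 136 142 131 136 133  58  35  39  40  38  39  42  40  40]
bottom u 276 pred v 155.2 147 [134 141 140 139 144 142 137 124  52  36  37  37  38  33  24  22  27]
side (0.101, 0.076, 0.188) row 152 from 209 [ 40  40  41  41  39  41  38  56 119 132 138 133 135 141 131]
side (-0.101, 0.076, 0.188) row 150 from 278 [132 136 141 134 136 137 138 128  77  41  38  43  40  41  41]
```

```bash
python3 - <<'E'
from h import *
I,K,R,t=cam("side");sat=cv2.cvtColor(I,cv2.COLOR_BGR2HSV)[...,1].astype(int)
c,s=np.cos(.023),np.sin(.023);P=lambda a,b,zz:proj(K,R,t,[.571+c*a-s*b,.041+s*a+c*b,zz])
L,Q=P(.105,.08,0),P(-.105,.08,0);print(L,Q)
for f in(.2,.35,.5,.65,.8,.9):
    m=L+(Q-L)*f;u=int(round(m[0]));v=int(m[1]);print(u,"pred %.1f"%(m[1]),v-6,sat[v-6:v+7,u])
for r in range(int(Q[1])-6,int(Q[1])+1):print(r,int(Q[0])-8,sat[r,int(Q[0])-8:int(Q[0])+6])
print((P(0,.002,0)-P(0,0,0)))
I,K,R,t=cam("top")
for nm,y0,y1,x0,x1 in(("hole",193,208,278,292),):print(I[y0:y1,x0:x1].max(2))
print(P(-.078,-.053,.19))
E
```

```text
[218.00657828 211.81791969] [284.3807864  209.35803056]
231 pred 211.3 205 [106  95 114 127 113  39  37  36  33  37  35  33  36]
241 pred 211.0 204 [107 104  88 113 126  74  37  39  39  40  34  36  32]
251 pred 210.6 204 [101 104 102 117 127  57  30  42  38  39  38  36  35]
261 pred 210.2 204 [100  95 108 126  89  43  37  43  34  37  35  34  35]
271 pred 209.9 203 [107 103  93 115 123  75  41  39  34  39  39  39  41]
278 pred 209.6 203 [ 82 107  98 116 124  54  31  32  40  36  40  42  38]
203 276 [ 76  89  82 105  99 100  97 101  82  33  38  38  40  38]
204 276 [104 104 107 102  96 105 101 104  92  38  29  37  38  39]
205 276 [ 95  97  98  99 104 109 108 115 105  45  38  36  39  37]
206 276 [111 112 116 119 120 121 124 123 105  56  36  40  33  39]
207 276 [128 125 124 114 109 110 107  99  74  44  41  39  37  43]
208 276 [57 52 54 42 46 48 44 48 46 38 36 41 41 42]
209 276 [36 36 31 31 32 32 37 33 40 42 42 39 38 41]
[0.04177443 0.3122095 ]
[[193 190 202 215 216 209 203 203 209 206 206 209 200 194]
 [201 198 204 215 218 210 198 206 206 207 207 209 199 195]
 [197 197 202 211 216 208 202 206 205 208 208 207 202 193]
 [199 198 204 214 215 209 203 203 201 207 206 208 201 195]
 [197 191 197 210 214 212 203 205 202 205 206 213 201 194]
 [197 197 201 210 213 215 212 207 206 205 208 207 203 194]
 [197 194 196 212 214 213 215 206 204 202 206 199 192 192]
 [197 196 196 207 214 214 211 206 201 201 201 196 182 184]
 [196 191 198 206 215 212 211 203 197 201 206 211 191 183]
 [194 194 196 207 211 214 212 208 204 207 206 209 196 181]
 [197 196 199 206 215 217 209 212 205 198 191 201 197 185]
 [197 196 194 204 216 214 215 210 194 175 166 182 192 187]
 [193 190 199 203 212 219 214 207 194 173 159 167 188 188]
 [195 192 194 207 211 215 208 210 205 196 187 189 198 194]
 [198 194 199 205 209 206 202 205 211 206 202 205 206 205]]
[288.35922829 202.95315472]
```

```bash
python3 - <<'E'
from h import *
I,K,R,t=cam("side");sat=cv2.cvtColor(I,cv2.COLOR_BGR2HSV)[...,1].astype(int)
c,s=np.cos(.1125),np.sin(.1125);P=lambda a,b,zz:proj(K,R,t,[.453+c*a-s*b,.3868+s*a+c*b,zz])
L,Q=P(.101,.076,0),P(-.101,.076,0);print(L,Q)
for f in(.2,.4,.6,.8):
    m=L+(Q-L)*f;u=int(round(m[0]));v=int(m[1]);print(u,"pred %.1f"%(m[1]),v-6,sat[v-6:v+7,u])
print((P(0,.002,0)-P(0,0,0)))
# post FR in side view: predicted axis points
c,s=np.cos(.023),np.sin(.023);P=lambda a,b,zz:proj(K,R,t,[.571+c*a-s*b,.041+s*a+c*b,zz])
for z in(.0,.012,.06,.136,.16):print(z,[P(-.078,b,z).round(1) for b in(.053,.067,.039)])
v=I.max(2)
print("FR rows176-208");
for r in range(172,208):print(r,v[r,268:286])
E
```

```text
[268.8925552  290.71091553] [348.72329791 281.22688371]
285 pred 288.8 282 [115 118 135 139 136 143  94  44  38  37  43  35  41]
301 pred 286.9 280 [113 110 131 133 135 133  94  53  43  43  45  42  43]
317 pred 285.0 279 [109 125 137 144 137 109  56  44  46  50  46  44  43]
333 pred 283.1 277 [112 131 134 137 142 121  48  29  34  32  40  38  39]
[0.20571114 0.50610605]
0.0 [array([274.9, 205.1]), array([275.4, 207.5]), array([274.4, 202.8])]
0.012 [array([275., 202.]), array([275.6, 204.3]), array([274.5, 199.7])]
0.06 [array([275.6, 189. ]), array([276.1, 191.3]), array([275. , 186.8])]
0.136 [array([276.5, 167.5]), array([277. , 169.6]), array([275.9, 165.4])]
0.16 [array([276.8, 160.4]), array([277.4, 162.4]), array([276.2, 158.3])]
FR rows176-208
172 [167 146 102 125 129 110  92 107 122 126 124 122 150 174 172 176 174 172]
173 [157 134 109 118 132 117  90 110 129 129 119 133 165 179 176 178 175 171]
174 [122 126 136 136 136 119 100 108 126 135 121 135 179 180 179 177 175 183]
175 [ 92 106 123 127 133 118  98 116 127 131 121 137 176 180 177 180 180 178]
176 [ 92 101 115 123 131 12
[... 1768 characters left out ...]
99 [202 182 109  71  96 117 126 128 126 124 121 102 112 173 204 199 184 187]
200 [201 177  82  67  96 117 127 134 130 121 121  94  74 138 201 195 183 186]
201 [199 172  97  67  85 106 119 129 127 120 111  81  69 142 209 199 182 179]
202 [199 195 170 120  77  77  83  93  78  85  77  87 135 195 207 202 190 182]
203 [202 209 199 196 170 125  86  91 101 116 119 161 195 208 201 204 196 182]
204 [206 205 207 207 202 194 185 184 188 191 195 202 202 206 206 206 187 165]
205 [209 207 208 209 210 212 211 211 208 208 203 208 208 200 209 202 190 152]
206 [196 198 202 200 196 198 198 193 190 191 192 190 191 187 186 188 179 170]
207 [179 185 188 187 182 185 176 183 182 178 173 175 173 169 169 166 169 179]
```

Emit:
{"op": "send_rows", "data": {
  "increments": [
    {"gripper":1,"linear":[0.0005,0,-0.015],"delta_rot":[0,0,0]},
    {"gripper":1,"linear":[0.0005,0,-0.025],"delta_rot":[0,0,0]},
    {"gripper":1,"linear":[0.0005,0,-0.035],"delta_rot":[0,0,0]},
    {"gripper":1,"linear":[0.0005,0,-0.042],"delta_rot":[0,0,0]},
    {"gripper":1,"linear":[0.0005,0,-0.045],"delta_rot":[0,0,0]}
  ]
}}

```text
clock: 6.5
position: [0.5713, 0.0419, 0.1824]
ee_rot: [-0.001, 0.699, 0.715, -0.001]
contact_force: [0.4, 0.6, -4.2]
width: 0.0132
gripper_force: 59.2
```

Emit:
{"op": "send_rows", "data": {
  "increments": [
    {"gripper":1,"linear":[0,0,-0.003],"delta_rot":[0,0,0]},
    {"gripper":1,"linear":[0,0,-0.006],"delta_rot":[0,0,0]},
    {"gripper":1,"linear":[0,0,-0.01],"delta_rot":[0,0,0]},
    {"gripper":1,"linear":[0,0,-0.014],"delta_rot":[0,0,0]},
    {"gripper":1,"linear":[0,0,-0.014],"delta_rot":[0,0,0]}
  ]
}}

```text
clock: 7.0
position: [0.5713, 0.0418, 0.1689]
ee_rot: [-0.0, 0.699, 0.715, -0.0]
contact_force: [-1.0, -1.1, -3.6]
width: 0.013
gripper_force: 59.4
```

Emit:
{"op": "send_rows", "data": {
  "increments": [
    {"gripper":1,"linear":[0,0,-0.006],"delta_rot":[0,0,0]},
    {"gripper":1,"linear":[0,0,-0.014],"delta_rot":[0,0,0]},
    {"gripper":1,"linear":[0,0,-0.023],"delta_rot":[0,0,0]},
    {"gripper":1,"linear":[0,0,-0.032],"delta_rot":[0,0,0]},
    {"gripper":1,"linear":[0,0,-0.041],"delta_rot":[0,0,0]},
    {"gripper":1,"linear":[0,0,-0.05],"delta_rot":[0,0,0]},
    {"gripper":1,"linear":[0,0,-0.057],"delta_rot":[0,0,0]},
    {"gripper":1,"linear":[0,0,-0.062],"delta_rot":[0,0,0]}
  ]
}}

```text
clock: 7.8
position: [0.5715, 0.0418, 0.1065]
ee_rot: [-0.0, 0.699, 0.715, -0.0]
contact_force: [-2.2, -2.7, -1.5]
width: 0.013
gripper_force: 59.7
```

Emit:
{"op": "send_rows", "data": {
  "increments": [
    {"gripper":1,"linear":[0,0,-0.003],"delta_rot":[0,0,0]},
    {"gripper":1,"linear":[0,0,-0.006],"delta_rot":[0,0,0]},
    {"gripper":1,"linear":[0,0,-0.008],"delta_rot":[0,0,0]},
    {"gripper":1,"linear":[0,0,-0.009],"delta_rot":[0,0,0]},
    {"gripper":1,"linear":[0,0,-0.009],"delta_rot":[0,0,0]}
  ]
}}

```text
clock: 8.3
position: [0.5713, 0.0417, 0.099]
ee_rot: [-0.0, 0.699, 0.715, -0.0]
contact_force: [-5.4, -3.5, 1.4]
width: 0.0129
gripper_force: 60.1
```

Emit:
{"op": "send_rows", "data": {
  "increments": [
    {"gripper":-1,"linear":[0,0,0],"delta_rot":[0,0,0]},
    {"gripper":-1,"linear":[0,0,0],"delta_rot":[0,0,0]},
    {"gripper":-1,"linear":[0,0,0],"delta_rot":[0,0,0]},
    {"gripper":-1,"linear":[0,0,0],"delta_rot":[0,0,0]},
    {"gripper":-1,"linear":[0,0,0.01],"delta_rot":[0,0,0]},
    {"gripper":-1,"linear":[0,0,0.04],"delta_rot":[0,0,0]},
    {"gripper":-1,"linear":[0,0,0.08],"delta_rot":[0,0,0]},
    {"gripper":-1,"linear":[0,0,0.12],"delta_rot":[0,0,0]}
  ]
}}

```text
clock: 9.1
position: [0.5717, 0.042, 0.2202]
ee_rot: [-0.0, 0.699, 0.715, 0.0]
contact_force: [0.6, 0.1, -0.4]
width: 0.0858
gripper_force: 0.0
```

Emit:
{"op": "send_rows", "data": {
  "increments": [
    {"gripper":-1,"linear":[-0.03,0.03,0],"delta_rot":[0,0,0.02]},
    {"gripper":-1,"linear":[-0.05,0.075,0],"delta_rot":[0,0,0.04]},
    {"gripper":-1,"linear":[-0.065,0.12,0],"delta_rot":[0,0,0.06]},
    {"gripper":-1,"linear":[-0.08,0.165,0],"delta_rot":[0,0,0.08]},
    {"gripper":-1,"linear":[-0.093,0.21,-0.01],"delta_rot":[0,0,0.09]},
    {"gripper":-1,"linear":[-0.105,0.255,-0.02],"delta_rot":[0,0,0.09]},
    {"gripper":-1,"linear":[-0.115,0.3,-0.03],"delta_rot":[0,0,0.09]},
    {"gripper":-1,"linear":[-0.118,0.335,-0.05],"delta_rot":[0,0,0.09]}
  ]
}}

```text
clock: 9.9
position: [0.4536, 0.3804, 0.1704]
ee_rot: [0.0, 0.665, 0.746, 0.003]
contact_force: [1.4, -0.2, -0.5]
width: 0.0855
gripper_force: 0.0
```

```bash
python3 - <<'E'
from h import *
print(get_state()["position"])
I,K,R,t=cam("top");S,*_=cam("side")
a=cv2.resize(I[150:225,235:305],None,fx=5,fy=5,interpolation=2)
b=cv2.resize(S[130:220,200:300],None,fx=4.4,fy=4.4,interpolation=2)
a=cv2.copyMakeBorder(a,0,len(b)-len(a),0,0,0);cv2.imwrite("pics/e1.png",np.hstack([a,b]))
E
sed -i 's/(h\[...,1\]>70)/(h[...,1]>70)/' chk.py; python3 chk.py .060 .034 | tail -7
```

```text
[0.45356301 0.38035818 0.17038221]
bottom u 228 pred v 194.4 186 [139 133 136 138 137 135 138 146  96  47  36  36  38  37  30  34  34]
bottom u 238 pred v 194.0 186 [135 137 135 132 134 135 135 133 108  98 101 101  98  98 101  99  99]
bottom u 251 pred v 193.6 185 [127 136 134 131 137 133 133 137 114 107  98 100  99 103 100 100 102]
bottom u 264 pred v 193.2 185 [137 136 139 133 139 135 134 135 105 103 101 102 101 105 100 106 108]
bottom u 274 pred v 192.8 184 [126 140 142 138 135 134 128 138 123  69  32  38  36  36  40  37  40]
side (0.101, 0.076, 0.06) row 190 from 211 [147 140  81  33  34  35  32  74 136 136 139 131 141 138 135]
side (-0.101, 0.076, 0.06) row 188 from 276 [116   8  78   6  13  43  57  57  21  30   7  31  31  35  28]
```

View pics/e1.png

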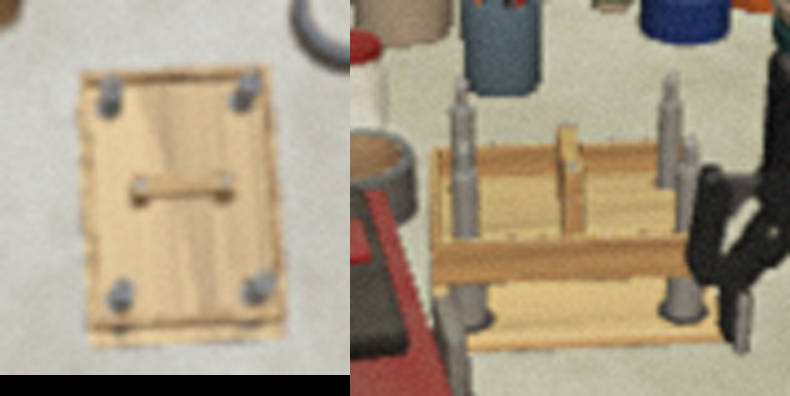

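The deep tray sits level on the lower shoulders: in the side crop its front edge (435–690, 280) is parallel to the board, and all four posts come through. Next, the shallow tray.

Emit:
{"op": "send_rows", "data": {
  "increments": [
    {"gripper":-0.2,"linear":[0,0.008,-0.02],"delta_rot":[0,0,0]},
    {"gripper":-0.2,"linear":[0,0.01,-0.05],"delta_rot":[0,0,0]},
    {"gripper":-0.2,"linear":[0,0.01,-0.05],"delta_rot":[0,0,0]},
    {"gripper":-0.2,"linear":[0,0.01,-0.05],"delta_rot":[0,0,0]}
  ]
}}

```text
clock: 10.45
position: [0.4543, 0.386, 0.1193]
ee_rot: [0.0, 0.666, 0.746, -0.0]
contact_force: [-0.0, -0.5, 0.5]
width: 0.0512
gripper_force: 0.0
```

Emit:
{"op": "send_rows", "data": {
  "increments": [
    {"gripper":-0.2,"linear":[-0.001,0.001,-0.03],"delta_rot":[0,0,0]},
    {"gripper":-0.2,"linear":[-0.001,0.001,-0.06],"delta_rot":[0,0,0]},
    {"gripper":-0.2,"linear":[-0.001,0.001,-0.08],"delta_rot":[0,0,0]},
    {"gripper":-0.2,"linear":[-0.001,0.001,-0.08],"delta_rot":[0,0,0]},
    {"gripper":1,"linear":[-0.001,0.001,-0.08],"delta_rot":[0,0,0]},
    {"gripper":1,"linear":[-0.001,0.001,-0.08],"delta_rot":[0,0,0]},
    {"gripper":1,"linear":[-0.001,0.001,-0.08],"delta_rot":[0,0,0]},
    {"gripper":1,"linear":[-0.001,0.001,-0.08],"delta_rot":[0,0,0]}
  ]
}}

```text
clock: 11.25
position: [0.4538, 0.3886, 0.0407]
ee_rot: [0.0, 0.666, 0.746, 0.002]
contact_force: [-1.4, -0.4, 6.8]
width: 0.013
gripper_force: 60.9
```

Emit:
{"op": "send_rows", "data": {
  "newtons": 90,
  "increments": [
    {"gripper":1,"linear":[0,0,0],"delta_rot":[0,0,0]},
    {"gripper":1,"linear":[0,0,0],"delta_rot":[0,0,0]},
    {"gripper":1,"linear":[0,0,0],"delta_rot":[0,0,0]}
  ]
}}

```text
clock: 11.55
position: [0.4539, 0.3887, 0.0408]
ee_rot: [0.0, 0.666, 0.746, 0.002]
contact_force: [-0.4, -0.3, 7.6]
width: 0.0126
gripper_force: 88.8
```

Emit:
{"op": "send_rows", "data": {
  "increments": [
    {"gripper":1,"linear":[0,0,0.005],"delta_rot":[0,0,0]},
    {"gripper":1,"linear":[0,0,0.015],"delta_rot":[0,0,0]},
    {"gripper":1,"linear":[0,0,0.03],"delta_rot":[0,0,0]},
    {"gripper":1,"linear":[0,0,0.045],"delta_rot":[0,0,0]},
    {"gripper":1,"linear":[0,0,0.06],"delta_rot":[0,0,0]},
    {"gripper":1,"linear":[0,0,0.08],"delta_rot":[0,0,0]},
    {"gripper":1,"linear":[0,0,0.1],"delta_rot":[0,0,0]},
    {"gripper":1,"linear":[0,0,0.12],"delta_rot":[0,0,0]}
  ]
}}

```text
clock: 12.35
position: [0.4523, 0.3876, 0.1592]
ee_rot: [-0.0, 0.666, 0.746, -0.0]
contact_force: [0.3, 0.1, -4.3]
width: 0.0122
gripper_force: 87.9
```

Emit:
{"op": "send_rows", "data": {
  "increments": [
    {"gripper":1,"linear":[0,0,0.02],"delta_rot":[0,0,0]},
    {"gripper":1,"linear":[0,0,0.04],"delta_rot":[0,0,0]},
    {"gripper":1,"linear":[0,0,0.055],"delta_rot":[0,0,0]},
    {"gripper":1,"linear":[0,0,0.067],"delta_rot":[0,0,0]},
    {"gripper":1,"linear":[0,0,0.075],"delta_rot":[0,0,0]},
    {"gripper":1,"linear":[0,0,0.08],"delta_rot":[0,0,0]},
    {"gripper":1,"linear":[0,0,0.08],"delta_rot":[0,0,0]}
  ]
}}

```text
clock: 13.05
position: [0.4529, 0.388, 0.2387]
ee_rot: [0.0, 0.666, 0.746, 0.0]
contact_force: [0.2, 1.5, -4.2]
width: 0.0125
gripper_force: 87.9
```

Emit:
{"op": "send_rows", "data": {
  "increments": [
    {"gripper":1,"linear":[0.002,-0.005,0],"delta_rot":[0,0,-0.002]},
    {"gripper":1,"linear":[0.005,-0.015,0],"delta_rot":[0,0,-0.005]},
    {"gripper":1,"linear":[0.01,-0.03,0],"delta_rot":[0,0,-0.01]},
    {"gripper":1,"linear":[0.017,-0.05,0],"delta_rot":[0,0,-0.015]},
    {"gripper":1,"linear":[0.025,-0.075,0],"delta_rot":[0,0,-0.02]},
    {"gripper":1,"linear":[0.034,-0.1,0],"delta_rot":[0,0,-0.027]},
    {"gripper":1,"linear":[0.043,-0.127,0],"delta_rot":[0,0,-0.034]},
    {"gripper":1,"linear":[0.052,-0.154,0],"delta_rot":[0,0,-0.041]}
  ]
}}

```text
clock: 13.85
position: [0.505, 0.2313, 0.2382]
ee_rot: [0.0, 0.682, 0.732, -0.0]
contact_force: [1.0, 0.1, -5.2]
width: 0.0123
gripper_force: 87.9
```

Emit:
{"op": "send_rows", "data": {
  "increments": [
    {"gripper":1,"linear":[0.009,-0.027,0],"delta_rot":[0,0,-0.007]},
    {"gripper":1,"linear":[0.018,-0.054,0],"delta_rot":[0,0,-0.014]},
    {"gripper":1,"linear":[0.027,-0.081,0],"delta_rot":[0,0,-0.021]},
    {"gripper":1,"linear":[0.036,-0.108,0],"delta_rot":[0,0,-0.028]},
    {"gripper":1,"linear":[0.045,-0.134,0],"delta_rot":[0,0,-0.035]},
    {"gripper":1,"linear":[0.053,-0.156,0],"delta_rot":[0,0,-0.041]},
    {"gripper":1,"linear":[0.059,-0.174,0],"delta_rot":[0,0,-0.045]},
    {"gripper":1,"linear":[0.063,-0.186,0],"delta_rot":[0,0,-0.049]}
  ]
}}

```text
clock: 14.65
position: [0.5678, 0.0451, 0.2381]
ee_rot: [0.0, 0.7, 0.714, -0.001]
contact_force: [0.4, 0.1, -5.3]
width: 0.0126
gripper_force: 87.9
```

Emit:
{"op": "send_rows", "data": {
  "increments": [
    {"gripper":1,"linear":[0.0013,-0.004,0],"delta_rot":[0,0,0]},
    {"gripper":1,"linear":[0.0015,-0.0045,0],"delta_rot":[0,0,0]},
    {"gripper":1,"linear":[0.0015,-0.0045,0],"delta_rot":[0,0,0]},
    {"gripper":1,"linear":[0.0015,-0.0045,0],"delta_rot":[0,0,0]}
  ]
}}

```text
clock: 15.05
position: [0.5689, 0.0443, 0.2385]
ee_rot: [-0.0, 0.699, 0.716, 0.0]
contact_force: [-0.2, 0.3, -5.0]
width: 0.0121
gripper_force: 87.9
```

```bash
python3 - <<'E'
from h import *
p=get_state()["position"];print(p)
E
python3 chk.py .198 .018
python3 - <<'E'
from h import *
S,*_=cam("side");cv2.imwrite("pics/f1.png",cv2.resize(S[110:220,195:305],None,fx=5,fy=5,interpolation=2))
E
```

```text
[0.56894226 0.04431045 0.23845053]
(0.101, 0.076, 0.198) [216.7 153.7]
(-0.101, 0.076, 0.198) [286.1 151.9]
(0.101, 0.076, 0.216) [216.4 147.9]
(-0.101, 0.076, 0.216) [286.4 146.2]
bottom u 227 pred v 153.4 145 [106 106 107 122 144 132 136 139  86  43  37  31  38  45  38  40  41]
bottom u 237 pred v 153.1 145 [107 105  85 112 136 138 140 139  67  37  39  43  41  38  44  39  35]
bottom u 251 pred v 152.8 144 [137 118 111 104 123 142 140 143 136  51  38  45  39  38  55  72  85]
bottom u 265 pred v 152.4 144 [ 99 101 106 119 137 139 136 142  94  43  36  40  38  37  37  42  38]
bottom u 276 pred v 152.1 144 [106 102  81 113 141 135 143 146  64  36  38  35  39  39  38  38  32]
side (0.101, 0.076, 0.198) row 151 from 209 [ 43  42  39  38  38  43  37  38  71 146 137 134 144 140 134]
side (-0.101, 0.076, 0.198) row 149 from 279 [154 144 138 136 141 145 146 133  57  39  42  43  43  40  37]
```

View pics/f1.png

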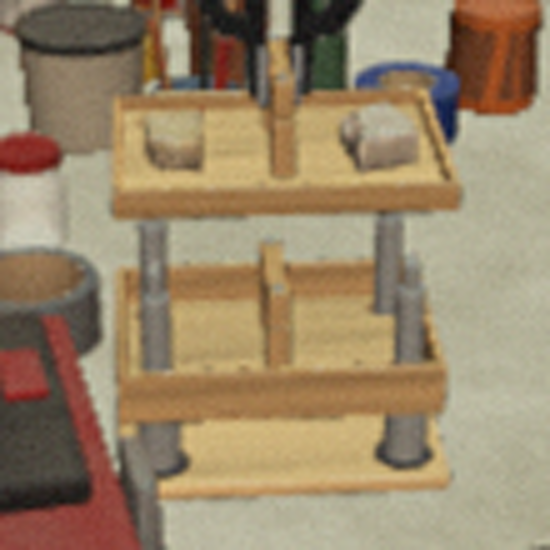

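Side view: both stones are still in the shallow tray ((175,138), (385,135)), which is level above the posts. The deep tray is seated below. I'll take one relative check against it.

```bash
python3 chk.py .060 .034; python3 - <<'E'
from h import *
I,K,R,t=cam("side");v=I.max(2)
c,s=np.cos(.023),np.sin(.023);P=lambda a,b,zz:proj(K,R,t,[.571+c*a-s*b,.041+s*a+c*b,zz])
for b,nm in((.053,"FR"),(-.053,"BR")):
    for z in(.1,.12,.03):
        q=P(-.078,b,z);print(nm,z,q.round(1),int(q[0])-8,v[int(q[1]),int(q[0])-8:int(q[0])+9])
E
```

```text
(0.101, 0.076, 0.06) [218.5 194.7]
(-0.101, 0.076, 0.06) [283.8 192.5]
(0.101, 0.076, 0.094) [218.1 185. ]
(-0.101, 0.076, 0.094) [284.4 182.9]
bottom u 228 pred v 194.4 186 [140 136 137 140 133 137 139 137 105  45  41  40  41  39  46  38  36]
bottom u 238 pred v 194.0 186 [141 138 132 137 135 140 134 133 109 100 104  99 103  98 101 100 103]
bottom u 251 pred v 193.6 185 [133 137 130 137 136 139 140 148 118 107 102 100 104 105 104 107 106]
bottom u 264 pred v 193.2 185 [141 141 135 137 133 135 136 135 105  99 103  99 106 103 102 100 106]
bottom u 274 pred v 192.8 184 [134 137 138 134 134 140 136 134 122  64  37  31  27  38  39  39  36]
side (0.101, 0.076, 0.06) row 190 from 211 [143 147  76  33  31  35  33  67 138 143 137 136 132 136 134]
side (-0.101, 0.076, 0.06) row 188 from 276 [143 135 134 140 134 136 142 121  52  35  31  34  38  36  31]
FR 0.1 [276.  177.9] 268 [176 177 181 179 186 156 100 110 123 126 121  94 126 190 189 181 176]
FR 0.12 [276.3 172.1] 268 [172 142 114 120 132 114  86 110 126 130 114 122 159 177 172 174 175]
FR 0.03 [275.2 197.2] 267 [204 208 208 198 148  89 109 118 127 130 123 123 118 164 206 187 161]
BR 0.1 [272.  162.7] 264 [181 179 169 166 179 157 110 115 126 130 124 129 157 161 156 177 176]
BR 0.12 [272.2 157.2] 264 [177 183 180 177 181 157 110 112 122 128 114 143 179 183 185 180 180]
BR 0.03 [271.4 181.1] 263 [198 193 198 197 194 196 198 197 199 198 175  97 110 129 123 118  97]
```

Emit:
{"op": "send_rows", "data": {
  "increments": [
    {"gripper":1,"linear":[0.0005,-0.001,-0.008],"delta_rot":[0,0,0]},
    {"gripper":1,"linear":[0.0005,-0.001,-0.018],"delta_rot":[0,0,0]},
    {"gripper":1,"linear":[0.0005,-0.001,-0.028],"delta_rot":[0,0,0]},
    {"gripper":1,"linear":[0.0005,-0.001,-0.036],"delta_rot":[0,0,0]},
    {"gripper":1,"linear":[0.0005,-0.001,-0.041],"delta_rot":[0,0,0]},
    {"gripper":1,"linear":[0.0005,-0.001,-0.045],"delta_rot":[0,0,0]},
    {"gripper":1,"linear":[0.0005,-0.001,-0.048],"delta_rot":[0,0,0]},
    {"gripper":1,"linear":[0.0005,-0.001,-0.048],"delta_rot":[0,0,0]}
  ]
}}

```text
clock: 16.05
position: [0.5697, 0.0424, 0.1901]
ee_rot: [-0.0, 0.699, 0.715, -0.0]
contact_force: [-0.3, 0.1, -5.1]
width: 0.0127
gripper_force: 87.9
```

Emit:
{"op": "send_rows", "data": {
  "increments": [
    {"gripper":1,"linear":[0,0,-0.002],"delta_rot":[0,0,0]},
    {"gripper":1,"linear":[0,0,-0.004],"delta_rot":[0,0,0]},
    {"gripper":1,"linear":[0,0,-0.006],"delta_rot":[0,0,0]},
    {"gripper":1,"linear":[0,0,-0.008],"delta_rot":[0,0,0]},
    {"gripper":1,"linear":[0,0,-0.01],"delta_rot":[0,0,0]},
    {"gripper":1,"linear":[0,0,-0.012],"delta_rot":[0,0,0]},
    {"gripper":1,"linear":[0,0,-0.013],"delta_rot":[0,0,0]},
    {"gripper":1,"linear":[0,0,-0.014],"delta_rot":[0,0,0]}
  ]
}}

```text
clock: 16.85
position: [0.5698, 0.0424, 0.1764]
ee_rot: [0.0, 0.699, 0.715, -0.0]
contact_force: [-2.3, -0.2, 3.4]
width: 0.0123
gripper_force: 89.0
```

Emit:
{"op": "send_rows", "data": {
  "increments": [
    {"gripper":-0.2,"linear":[0,0,0],"delta_rot":[0,0,0]},
    {"gripper":-0.2,"linear":[0,0,0],"delta_rot":[0,0,0]},
    {"gripper":-0.2,"linear":[0,0,0],"delta_rot":[0,0,0]},
    {"gripper":-0.2,"linear":[0,0,0],"delta_rot":[0,0,0]},
    {"gripper":-0.2,"linear":[0,0,0.01],"delta_rot":[0,0,0]},
    {"gripper":-0.2,"linear":[0,0,0.04],"delta_rot":[0,0,0]},
    {"gripper":-0.2,"linear":[0,0,0.08],"delta_rot":[0,0,0]},
    {"gripper":-0.2,"linear":[0,0,0.12],"delta_rot":[0,0,0]}
  ]
}}

```text
clock: 17.65
position: [0.5696, 0.0424, 0.2983]
ee_rot: [0.0, 0.699, 0.715, 0.0]
contact_force: [1.1, 0.1, -0.1]
width: 0.0513
gripper_force: 0.0
```

Emit:
{"op": "send_rows", "data": {
  "increments": [
    {"gripper":-0.2,"linear":[-0.04,0,0],"delta_rot":[0,0,0]},
    {"gripper":-0.2,"linear":[-0.08,0,0],"delta_rot":[0,0,0]},
    {"gripper":-0.2,"linear":[-0.12,0,0],"delta_rot":[0,0,0]},
    {"gripper":-0.2,"linear":[-0.16,0,0],"delta_rot":[0,0,0]},
    {"gripper":-0.2,"linear":[-0.2,0,0],"delta_rot":[0,0,0]},
    {"gripper":-0.2,"linear":[-0.2,0,0],"delta_rot":[0,0,0]}
  ]
}}

```text
clock: 18.25
position: [0.3648, 0.0428, 0.2974]
ee_rot: [-0.0, 0.699, 0.715, -0.0]
contact_force: [1.1, 0.1, -0.5]
width: 0.0513
gripper_force: 0.0
```

```bash
python3 chk.py .136 .018; python3 - <<'E'
from h import *
S,*_=cam("side");cv2.imwrite("pics/g1.png",cv2.resize(S[110:220,195:305],None,fx=5,fy=5,interpolation=2))
E
```

```text
(0.101, 0.076, 0.136) [217.5 172.7]
(-0.101, 0.076, 0.136) [285.  170.7]
(0.101, 0.076, 0.154) [217.3 167.3]
(-0.101, 0.076, 0.154) [285.3 165.4]
bottom u 228 pred v 172.4 164 [105 105 108 126 139 134 139 138  96  59  54  61  55  53  56  48  61]
bottom u 238 pred v 172.1 164 [103 101 103 127 141 137 144 148 110 103 103 107 106 104 103 109 107]
bottom u 251 pred v 171.7 163 [132 110 106 113 123 138 136 142 135 135 141 133 119 136 144 140 142]
bottom u 265 pred v 171.3 163 [109 100 110 131 135 134 132 140 106 105 103 104 101 111 109 103 107]
bottom u 275 pred v 171.0 163 [ 93 103 104 124 136 135 135 135  71  36  36  36  38  31  34  31  37]
side (0.101, 0.076, 0.136) row 170 from 210 [ 41  40  33  52  37  40  37  49  97 143 141 139 135 144 138]
side (-0.101, 0.076, 0.136) row 168 from 278 [128 140 135 140 141 139 144  96  36  37  40  38  40  43  39]
```

View pics/g1.png

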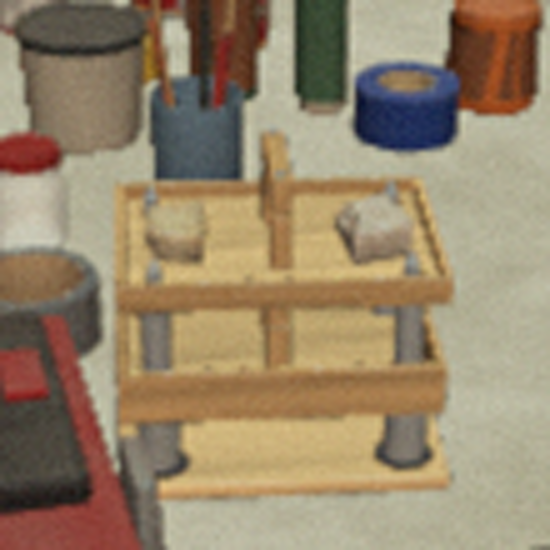

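The shallow tray is fully down and level: all four tips show above its floor ((152,195), (390,188), (153,272), (412,265)). Both stones lie in it at (175,232) and (378,228). The jar and tape beside the stand are where they were, and the gripper is clear, so I'm handing in.

```bash
python3 -c "
from rig import sign_off;print(sign_off())"
```

```text
the job is handed in; nothing more can be done
None
```

The job is handed in, though no verdict came back: both trays look seated level on their shoulders in the last side view, the two stones are in the shallow tray, the gripper is clear, and no bystander was seen to move, at about 18 s of the 59 s limit.

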